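# Put the perfumes back on their own coasters

## Robot

A 6-joint arm with a two-finger parallel gripper is mounted at the origin on the work surface. World frame = base frame: x ahead of the robot, y to its left, z up, the work surface at z = 0. Lengths are in m, angles in rad, forces in N, time in s.
With the tool pointing down it reaches from about 0.35 to 0.875 m from the base axis. Payload 4.2 kg.
Tool frame: the origin (TCP) lies on the centre line of the jaws, within the pads' length; the fingertips stand 8 mm ahead of it and the grasp point (between the pads) lies 11 mm behind it; z points along the fingers, y is the line along which they close (so a half turn about z gives the same grasp; the last joint's range is limited). The gripper opens to 85 mm and grips with 20 to 120 N. Pads are 22 mm wide; open, the fingers measure 114 mm over their backs; the gripper's body (76 mm by 85 mm) begins 54 mm behind the grasp point. The pads swing forward as they close: fully open they stand 13 mm farther back than shut.
Start: joints at [-0.889, 0.385, 0.008, 0, -1.194, -0.259], TCP at [0.256, -0.57, 0.239] pointing down, gripper open.
Joint ranges: [-3.14, 3.14], [-1.21, 2.06], [-1.07, 1.41], [-3.16, 2.05], [-2.99, -0.16], [-3.1, 3.1]. Speed limits (rad/s): [2.79, 2.79, 3.14, 3.14, 3.14, 3.14].

## Interface

Orientations are given as [roll, pitch, yaw] about the fixed x, y, z axes, in that order (R = Rz(yaw) Ry(pitch) Rx(roll)).
In Python, from workcell import arm gives the robot as it stands. The module is installed in compiled form; this text tells all that it offers.
- The arm moves only by the tool drive_tool, never from a script. Its arguments are lists of equal length, an entry for each row: "slide": the shift along the tool's x, y, z as a fraction of full scale, a list of three; "delta_rot": the turn, a rotation vector about the tool's x, y, z as a fraction of full scale, a list of three; "fingers": the opening, from 0 (shut) to 1 (fully open). A call has 1 to 8 rows; each row shifts and turns the commanded pose from where the row before left it, along the tool's axes as they then stand; what a row does not reach is not made up. Full scale, the value 1, is 0.6 m for a shift and 360 degrees for a turn. A row lasts 1/10 s, in which the tool goes at most 50 mm and 8.59 degrees, less where a joint would pass 70% of its speed; a pose out of reach is approached as far as the arm can. A call with a number of a shift or a turn outside -1 to 1 is refused whole. A call with a gripper value outside its range is refused whole. The fingers move at their own pace and stop on an object; "newtons" is the grip in N (left out, the last holds). Time passes only in rows, so rows that do not move let the fingers close. It gives the time, the measured TCP pose, the force, the opening and the grip force at its end, in the units of the state.
- arm.read_state(): the state, without advancing time (a new reading comes with each control period).
- arm.read_camera(name): name is "side" or "top"; returns (picture, depth): 384x512x3 uint8, red, green, blue; 384x512 float32, m along the optical axis (not along the pixel's ray), 0 where there is no reading.
- arm.calibration(name): a dict with "K" (3x3 intrinsics, pixels), "xyz" and "attitude" of the camera in the world. Camera axes: x right, y down, z forward; pixel columns grow to the right and rows downward; lengths in m; the calibration is good to about 2 mm. A picture is of the moment at which its call begins. calibration takes no time and is no camera call.
- arm.finish_job(): hands the job in; it is judged then, once.
Trained networks look in the newest picture that a camera, given by its name, has taken for a name from the list of things; names that differ only in an ending like _2 or _b are one class to them, and where a whole thing is asked for, a point or a joint stands for the part that bears it (a point fixed in the world has none). Each returns a list of dicts, best first, with "confidence" (0 to 1); they miss things now and then, are a little off and sometimes report something else, mostly with a low value. They report only what shows in the picture. A call takes as long as a camera call. They do not tell look-alikes from the thing itself.
- arm.regions_of(name, camera): "mask" (384x512 bool, what is visible of it) and "box" ([left, top, right, bottom] in pixels, round what is visible of it).
The state is a dict: "time_s": time; "qpos": joint angles; "qvel": joint speeds; "joint_efforts": joint torques, N m; "position": TCP position; "eef_rot": TCP orientation; "force": force on the tool from outside, world axes, zero at the start; "ft_torque": the same for the moment, N m; "finger_gap": finger opening in m; "finger_force": force on a finger pad.
Only numpy, scipy, OpenCV 4.12 (cv2) and the standard library are available. Lean on these libraries where they do the work, as an engineer would, in place of code of your own. Each camera call takes 0.05 s, during which the arm holds its last target. There are 200 camera calls.

## Task

The perfumes have got mixed up: each stands on a coaster that is not its own. Put the broad flask on the large square coaster, the tall flask on the small square coaster and the bell-shaped atomizer on the round coaster, each standing upright in the middle of its coaster, and use the wooden tray as the free spot while you swap them. Set them down without dropping or tipping them, never on the bare table top, and leave the cream jar, the compact and the nail polish where they are.

Things in the scene. Friction and masses are not known exactly. Their poses are not given: they have to be found in the camera images.
- broad_flask: Squat, heavy square perfume flask of pale frosted glass: body 58 x 58 mm and 45 mm high, then a square black cap 30 x 30 mm from 49 to 85 mm above the underside (a rigid part of the flask, good to grip), its sides parallel to the body's. Whole height 85 mm, about 0.35 kg. Starts on the round coaster. Origin: centre of its underside; z up. x and y square to its sides.
- tall_flask: Tall, slim square perfume flask of pale frosted glass: body 42 x 42 mm and 75 mm high, then a square black cap 24 x 24 mm from 79 to 115 mm above the underside (a rigid part of the flask, good to grip), its sides parallel to the body's. Whole height 115 mm, about 0.3 kg. Starts on the large square coaster. Origin: centre of its underside; z up. x and y square to its sides.
- atomizer: Small steel atomizer, bell-shaped: round base 49 mm across, narrowing to 24 mm at 52 mm height, then a round steel head 24 mm across from 56 to 92 mm above the underside (a rigid part of it, good to grip). Whole height 92 mm, about 0.2 kg. Starts on the small square coaster. Origin: centre of its underside; z up.
- coaster_large: Large square coaster of dark wood, 94 x 94 mm, flat, 10 mm thick, fixed to the table. Origin: centre of its underside; z up. x and y square to its sides.
- coaster_small: Small square coaster of dark wood, 68 x 68 mm, flat, 10 mm thick, fixed to the table. Origin: centre of its underside; z up. x and y square to its sides.
- coaster_round: Round coaster of dark wood, 92 mm across, flat, 10 mm thick, fixed to the table. Origin: centre of its underside; z up.
- tray: Slim wooden tray, empty at the start, 120 mm (its x) by 170 mm (its y) outside, with a floor 6 mm thick and a rim 6 mm wide and 14 mm high, fixed to the table: the free spot. Origin: centre of its underside; z up.
- cream_jar: Bystander: loose round cream jar, white with a brass lid, 45 mm across, 40 mm high. Origin: centre of its underside; z up.
- compact: Bystander: loose flat round powder compact, black and brass, 54 mm across, 16 mm high. Origin: centre of its underside; z up.
- nail_polish: Bystander: loose little nail polish bottle, 28 x 28 mm terracotta-coloured body with a thin white cap, 52 mm high. Origin: centre of its underside; z up. Apart from what is listed, only fixed things stand on the table, all clear of the work: a clear pegboard with bottle caps, a brush pot and a tissue box along the far edge, a jewel box to the left, a round mirror to the right; all lie beyond x = 0.75 m or beyond 0.47 m to either side, and reach up to 0.31 m.
Not all that is in view belongs to the job. Leave any orange look-alike of the atomizer alone.

How it is judged:
On the way:
1. one of the three perfumes stands released on the tray (((x of broad_flask in the frame of tray between -0.045 and 0.045 m and y of broad_flask in the frame of tray between -0.07 and 0.07 m and z of broad_flask in the frame of tray between 0.002 and 0.012 m and angle between broad_flask's own z axis and vertical below 0.1 rad and linear speed of broad_flask below 0.03 m/s and contact force between broad_flask and the fingers below 0.1 N) or (x of tall_flask in the frame of tray between -0.045 and 0.045 m and y of tall_flask in the frame of tray between -0.07 and 0.07 m and z of tall_flask in the frame of tray between 0.002 and 0.012 m and angle between tall_flask's own z axis and vertical below 0.1 rad and linear speed of tall_flask below 0.03 m/s and contact force between tall_flask and the fingers below 0.1 N) or (x of atomizer in the frame of tray between -0.045 and 0.045 m and y of atomizer in the frame of tray between -0.07 and 0.07 m and z of atomizer in the frame of tray between 0.002 and 0.012 m and angle between atomizer's own z axis and vertical below 0.1 rad and linear speed of atomizer below 0.03 m/s and contact force between atomizer and the fingers below 0.1 N))), for 0.2 s.
At the end, for the whole second after the job is handed in: The broad flask stands on the large square coaster, the tall flask on the small square coaster and the atomizer on the round coaster, each within 12 mm of the coaster's centre, resting on it (underside at the coaster's top), upright within 0.1 rad, released and at rest (horizontal distance between broad_flask and coaster_large below 0.012 m and z of broad_flask in the frame of coaster_large between 0.006 and 0.015 m and angle between each of broad_flask, tall_flask, atomizer's own z axis and vertical below 0.1 rad and linear speed of each of broad_flask, tall_flask, atomizer below 0.02 m/s and contact force between each of broad_flask, tall_flask, atomizer and the fingers below 0.1 N and horizontal distance between tall_flask and coaster_small below 0.012 m and z of tall_flask in the frame of coaster_small between 0.006 and 0.015 m and horizontal distance between atomizer and coaster_round below 0.012 m and z of atomizer in the frame of coaster_round between 0.006 and 0.015 m); the robot touches nothing.
It fails at once if a perfume is set on the bare table top (height (world z) of any of broad_flask, tall_flask, atomizer below 0.003 m).
It fails at once if a perfume is tipped by more than about 30 degrees (angle between any of broad_flask, tall_flask, atomizer's own z axis and vertical above 0.55 rad).
It fails at once if a perfume is dropped (falls freely faster than 0.5 m/s, a drop of about 13 mm) ((linear speed of broad_flask above 0.5 m/s and contact force between broad_flask and the fingers below 0.05 N) or (linear speed of tall_flask above 0.5 m/s and contact force between tall_flask and the fingers below 0.05 N) or (linear speed of atomizer above 0.5 m/s and contact force between atomizer and the fingers below 0.05 N)).
It fails at once if the cream jar, the compact or the nail polish is moved by more than 15 mm (distance of any of cream_jar, compact, nail_polish from where it was at the start of the episode above 0.015 m).
It also fails if it takes over 131 s, if anything falls off the work surface, if the arm or the gripper's body presses on something with over 40 N, if the wrist force passes 120 N, or if a joint passes its speed limit or range.

## Working session

There is one attempt and no reset: what is moved stays moved. The work goes in short steps, Python scripts to look and compute and a tool call to move; the robot and the scene stay as the last step left them, time stands still between calls to the robot, and variables do not carry over. Pictures are saved under pics/ and viewed, at most 14 in all, crops included, and the job is handed in when it is done.

Besides the shell and the picture viewer there is one more tool, called after "Emit:" as name(argument=value, ...), one argument or row to a line, values as JSON. drive_tool: Moves the arm, as the interface text tells. Its arguments: {"type":"object","properties":{"slide":{"type":"array","items":{"type":"array","items":{"type":"number"}}},"delta_rot":{"type":"array","items":{"type":"array","items":{"type":"number"}}},"fingers":{"type":"array","items":{"type":"number"}},"newtons":{"type":"number"}},"required":["slide","delta_rot","fingers"]}

```bash
mkdir -p pics
python3 - <<'E'
from workcell import arm
import cv2
for n in("top","side"):
    p,d=arm.read_camera(n); cv2.imwrite(f"pics/{n}0.png",p[:,:,::-1]); print(n,arm.calibration(n))
print(arm.read_state())
E
```

```text
top {'K': array([[363.56956437,   0.        , 255.20068772],
       [  0.        , 363.56956437, 190.1531991 ],
       [  0.        ,   0.        ,   1.        ]]), 'xyz': array([0.43437251, 0.02687128, 0.87915361]), 'attitude': array([-2.98954842, -0.02003693, -1.55156945])}
side {'K': array([[416.51753684,   0.        , 259.19771733],
       [  0.        , 416.51753684, 196.66776593],
       [  0.        ,   0.        ,   1.        ]]), 'xyz': array([0.28405227, 0.79809457, 0.59172195]), 'attitude': array([-2.14354988,  0.02244025, -2.80276193])}
{'time_s': 0.1, 'qpos': array([-8.89414266e-01,  3.85513764e-01,  6.72492287e-03, -3.77193192e-04,
       -1.19400817e+00, -2.58595289e-01]), 'qvel': array([-0.0010944 , -0.00147164,  0.00445208,  0.00038272,  0.00154116,
       -0.00181119]), 'joint_efforts': array([-1.28934571e-03, -3.93316913e+01,  1.88928884e+01,  4.19798478e+00,
       -2.61266476e-03, -4.75672152e-06]), 'position': array([ 0.25622538, -0.56950015,  0.23830425]), 'eef_rot': array([ 3.13956885e+00, -1.72823068e-04, -2.71894484e+00]), 'force': array([-0.0060319 , -0.26487531, -0.04256389]), 'ft_torque': array([ 0.01370581,  0.00122848, -0.1155908 ]), 'finger_force': 0.0, 'finger_gap': 0.08573751672448107}
```

View pics/top0.png

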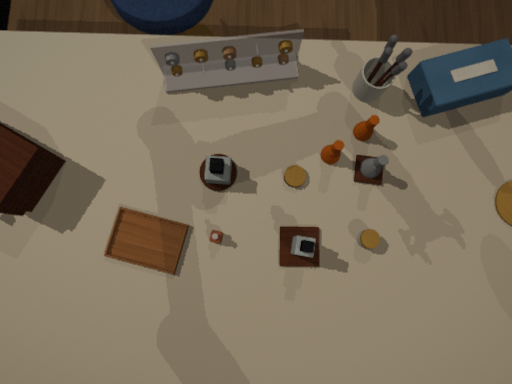

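View pics/side0.png

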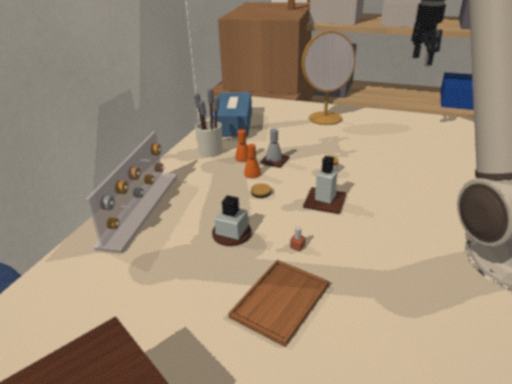

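The top view shows broad flask (217,168) on the round coaster, tall flask (303,246) on the large square, and atomizer (372,168) on the small square, with orange look-alikes at (332,153) and (365,128). The tray is at (148,240), jar (370,239), compact (294,176), polish (216,237).

```bash
cat > h.py <<'E'
from workcell import arm
import numpy as np, cv2
from scipy.spatial.transform import Rotation as R
def cloud(cam,d):
    c=arm.calibration(cam);K=c["K"];v,u=np.mgrid[:384,:512]
    P=np.stack([(u-K[0,2])/K[0,0]*d,(v-K[1,2])/K[1,1]*d,d],-1)
    W=P@R.from_euler("xyz",c["attitude"]).as_matrix().T+c["xyz"]
    W[d==0]=np.nan; return W
def rect(p):
    (c,s,a)=cv2.minAreaRect((p*1000).astype(np.float32)); return np.round(c,1),np.round(s,1),round(a,1)
E
python3 - <<'E'
from h import *
for cam in("top","side"):
    p,d=arm.read_camera(cam);W=cloud(cam,d)
    for n in("broad_flask","tall_flask","atomizer","coaster_large","coaster_small","coaster_round","tray","cream_jar","compact","nail_polish"):
        for r in arm.regions_of(n,cam)[:4]:
            if r["confidence"]<.3: continue
            q=W[r["mask"]]; q=q[np.isfinite(q[:,2])]
            if len(q)<5: continue
            zt=np.percentile(q[:,2],97); z=q[:,2]
            if n in("coaster_large","coaster_small","coaster_round"): t=q[(z>.004)&(z<.016)]
            elif n=="tray": t=q[z<.03]
            else: t=q[z>zt-.010]
            print(cam,n,round(r["confidence"],2),[int(b) for b in r["box"]],len(q),"zt",zt.round(3),"all",*rect(q[:,:2]),"top",len(t),*rect(t[:,:2]),(np.median(t,0)*1000).round(1), p[r["mask"]].mean(0).round())
    np.savez(cam,p=p,d=d,W=W)
E
```

```text
top broad_flask 0.59 [208, 156, 230, 186] 663 zt 0.097 all [609.7  99.5] [55.6 57.5] 87.4 top 191 [610.4 100.6] [29.6 30.2] 86.0 [609.3 100.9  95. ] [60. 60. 56.]
top atomizer 0.93 [320, 138, 345, 166] 397 zt 0.093 all [ 664.4 -172.6] [49.4 52.8] 47.9 top 88 [ 660.8 -171.4] [21.6 20.6] 5.7 [ 660.1 -170.8   91.5] [104.  52.  16.]
top atomizer 0.88 [362, 153, 388, 180] 407 zt 0.103 all [ 629.7 -269.2] [46.9 52.7] 34.5 top 90 [ 626.5 -267. ] [20.2 20.5] 12.7 [ 626.6 -266.   101.9] [74. 71. 67.]
top atomizer 0.57 [354, 114, 377, 144] 431 zt 0.093 all [ 738.8 -263.8] [45.1 83.9] 55.8 top 98 [ 722.7 -254.6] [23.5 22.3] 70.9 [ 722.2 -253.6   91.3] [100.  50.  15.]
top coaster_large 0.73 [277, 225, 319, 267] 1073 zt 0.013 all [435.6 -95.8] [91.7 93.6] 1.0 top 1073 [435.6 -95.8] [91.7 93.6] 1.0 [433.6 -87.3   9.9] [57. 32. 19.]
top coaster_small 0.57 [354, 155, 382, 183] 371 zt 0.014 all [ 627.4 -267.2] [68.5 71. ] 83.6 top 358 [ 625.8 -267. ] [68.5 67.8] 83.6 [ 610.2 -250.     9.9] [48. 28. 18.]
top coaster_round 0.72 [201, 153, 237, 187] 426 zt 0.023 all [609.4 104.8] [88.7 88.8] 47.2 top 3
[... 2694 characters left out ...]
6 -242.7    8. ] [74. 50. 39.]
side cream_jar 0.46 [333, 158, 339, 168] 37 zt 0.041 all [ 438.5 -250.6] [ 9.6 27.2] 10.6 top 22 [ 439.  -250.6] [ 8.8 27.1] 12.0 [ 438.7 -247.1   37.9] [132. 108.  74.]
side compact 0.52 [251, 181, 272, 200] 271 zt 0.017 all [612.7 -86.9] [54.3 75.9] 59.4 top 215 [602.8 -81.4] [53.7 51.8] 69.4 [602.6 -77.1  14.5] [146. 113.  69.]
side nail_polish 0.69 [288, 222, 303, 251] 291 zt 0.051 all [461.4  74.7] [33.3 93.2] 15.1 top 43 [453.6 103.3] [12.7 15.2] 43.5 [453.3 104.7  49.5] [145. 106.  86.]
side nail_polish 0.55 [260, 154, 286, 166] 191 zt 0.011 all [ 624.4 -265.5] [72.2 70.1] 86.2 top 178 [ 624.4 -265.5] [72.2 70.1] 86.2 [ 611.5 -243.6    8. ] [81. 61. 50.]
```

Run:
```python
from h import *
for cam in("top","side"):
    W=np.load(cam+".npz")["W"]
    def sel(c,z0,z1,r=.05):
        m=(np.hypot(W[...,0]-c[0],W[...,1]-c[1])<r)&(W[...,2]>z0)&(W[...,2]<z1); return rect(W[m][:,:2]),m.sum()
    print(cam,"tall cap",sel((.434,-.095),.118,.14),"body",sel((.434,-.095),.075,.094))
    print("broad cap",sel((.61,.1),.087,.105),"body",sel((.61,.1),.045,.064))
    print("atom",sel((.626,-.267),.095,.115),"coasterL",sel((.435,-.096),.006,.014,.07),"S",sel((.626,-.267),.006,.014,.06),"R",sel((.61,.104),.006,.014,.06))
```

```text
top tall cap ((array([435.7, -97.1]), array([24., 24.]), 80.4), np.int64(139)) body ((array([435.7, -97. ]), array([42.1, 41.5]), 81.8), np.int64(220))
broad cap ((array([610.4, 100.6]), array([29.6, 30.2]), 86.0), np.int64(191)) body ((array([610.5, 101. ]), array([58.4, 58.5]), 87.3), np.int64(403))
atom ((array([ 628.1, -267.8]), array([21.5, 22.8]), 46.4), np.int64(98)) coasterL ((array([ 435.8, -105.2]), array([ 91.7, 112.7]), 1.1), np.int64(1136)) S ((array([ 625.9, -266.8]), array([68.3, 68. ]), 84.3), np.int64(383)) R ((array([610.7, 103.4]), array([89.8, 87.7]), 1.6), np.int64(395))
side tall cap ((array([434.5, -95.5]), array([28. , 24.2]), 79.6), np.int64(70)) body ((array([434.1, -94.4]), array([42.9, 42.3]), 80.1), np.int64(173))
broad cap ((array([609.1, 100.7]), array([31.4, 29.5]), 89.2), np.int64(140)) body ((array([609.1, 101.7]), array([60.4, 57.7]), 87.4), np.int64(356))
atom ((array([ 627.6, -266.4]), array([18.9, 21.9]), 47.3), np.int64(33)) coasterL ((array([434.5, -94.3]), array([93.6, 96.3]), 0.1), np.int64(538)) S ((array([ 624.8, -264.5]), array([70.3, 68. ]), 84.7), np.int64(142)) R ((array([604.5, 116. ]), array([89.8, 65.2]), 24.2), np.int64(341))
```

Emit:
drive_tool(
  slide=[
    [0,0,0],
    [0,0,0],
    [0,0,0],
    [0,0,0],
    [0,0.07,0],
    [0,0.07,0],
    [0,0.07,0],
    [0,0.07,0],
  ],
  delta_rot=[
    [0,0,0.0189],
    [0,0,0.0189],
    [0,0,0.0189],
    [0,0,0.0189],
    [0,0,0],
    [0,0,0],
    [0,0,0],
    [0,0,0],
  ],
  fingers=[1,1,1,1,1,1,1,1],
  newtons=80,
)

```text
time_s: 2.0
position: [0.265, -0.4008, 0.2393]
eef_rot: [-3.141, 0.0, 3.089]
force: [0.5, 0.5, 1.2]
finger_gap: 0.0854
finger_force: 0.0
```

Emit:
drive_tool(
  slide=[
    [-0.038,0.062,0],
    [-0.038,0.062,0],
    [-0.038,0.062,0],
    [-0.038,0.062,0],
    [-0.038,0.062,0],
    [-0.038,0.062,0],
    [-0.038,0.062,0],
    [0,0,0],
  ],
  delta_rot=[
    [0,0,0],
    [0,0,0],
    [0,0,0],
    [0,0,0],
    [0,0,0],
    [0,0,0],
    [0,0,0],
    [0,0,0],
  ],
  fingers=[1,1,1,1,1,1,1,1],
)

```text
time_s: 2.8
position: [0.4408, -0.1473, 0.2396]
eef_rot: [3.142, 0.002, 3.095]
force: [-0.6, -0.3, 0.5]
finger_gap: 0.0851
finger_force: 0.0
```

Emit:
drive_tool(
  slide=[
    [-0.038,0.062,0],
    [-0.038,0.062,0],
    [-0.038,0.062,0],
    [-0.038,0.062,0],
    [-0.038,0.062,0],
    [-0.038,0.062,0],
    [0,0,0],
    [0,0,0],
  ],
  delta_rot=[
    [0,0,0],
    [0,0,0],
    [0,0,0],
    [0,0,0],
    [0,0,0],
    [0,0,0],
    [0,0,0],
    [0,0,0],
  ],
  fingers=[1,1,1,1,1,1,1,1],
)

```text
time_s: 3.6
position: [0.5864, 0.0656, 0.2386]
eef_rot: [-3.141, -0.001, 3.09]
force: [-0.2, -0.3, -0.3]
finger_gap: 0.0852
finger_force: 0.0
```

Emit:
drive_tool(
  slide=[
    [-0.036,0.061,0],
    [0,0,0.06],
    [0,0,0.06],
    [0,0,0.06],
    [0,0,0.03],
    [0,0,0],
    [0,0,0],
    [0,0,0],
  ],
  delta_rot=[
    [0,0,0],
    [0,0,0],
    [0,0,0],
    [0,0,0],
    [0,0,0],
    [0,0,0],
    [0,0,0],
    [0,0,0],
  ],
  fingers=[1,1,1,1,1,1,1,1],
)

```text
time_s: 4.4
position: [0.611, 0.1004, 0.1154]
eef_rot: [3.14, 0.003, 3.089]
force: [-0.3, 0.4, -0.4]
finger_gap: 0.0856
finger_force: 0.0
```

Run:
```python
from h import *
p,d=arm.read_camera("side"); cv2.imwrite("pics/s1.png",cv2.resize(p[100:280,150:390,::-1],None,fx=3,fy=3))
print(arm.read_state()["position"])
```

```text
[0.61092025 0.10065841 0.1154598 ]
```

View pics/s1.png

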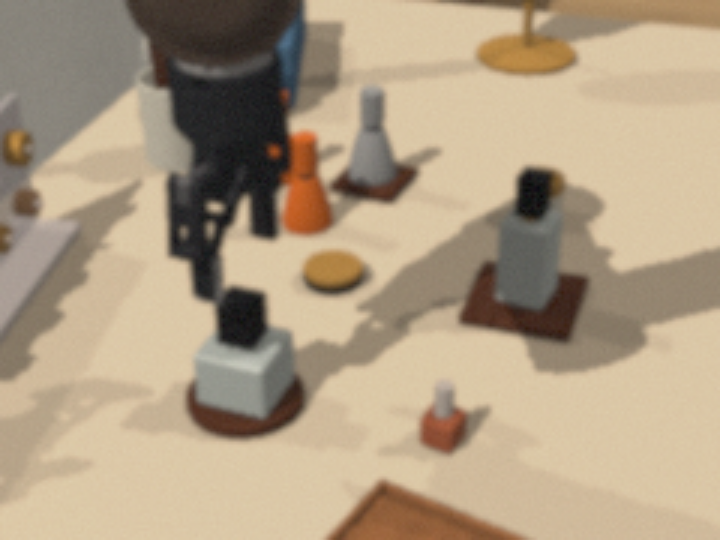

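The fingertips straddle the broad flask's cap (crop 242,315), with tips at (205,290) and (265,230), so I'm centred above it. Descending and gripping.

Emit:
drive_tool(
  slide=[
    [0,0,0.03],
    [0,0,0.03],
    [0,0,0.013],
    [0,0,0],
    [0,0,0],
    [0,0,0],
    [0,0,0],
    [0,0,0],
  ],
  delta_rot=[
    [0,0,0],
    [0,0,0],
    [0,0,0],
    [0,0,0],
    [0,0,0],
    [0,0,0],
    [0,0,0],
    [0,0,0],
  ],
  fingers=[1,1,1,1,0,0,0,0],
  newtons=60,
)

```text
time_s: 5.25
position: [0.6103, 0.1007, 0.0703]
eef_rot: [3.141, 0.001, 3.09]
force: [-0.4, -3.1, 5.7]
finger_gap: 0.0294
finger_force: 59.0
```

Emit:
drive_tool(
  slide=[
    [0,0,0],
    [0,0,0],
    [0,0,0],
    [0,0,0],
  ],
  delta_rot=[
    [0,0,0],
    [0,0,0],
    [0,0,0],
    [0,0,0],
  ],
  fingers=[0,0,0,0],
)

```text
time_s: 5.65
position: [0.6103, 0.1007, 0.0703]
eef_rot: [3.141, 0.001, 3.09]
force: [-1.3, -1.6, 5.5]
finger_gap: 0.0294
finger_force: 60.4
```

Emit:
drive_tool(
  slide=[
    [0,0,-0.01],
    [0,0,-0.04],
    [0,0,-0.06],
    [0,0,-0.06],
    [0,0,-0.03],
    [0.02,0.018,0],
    [0.045,0.04,0],
    [0.05,0.045,0],
  ],
  delta_rot=[
    [0,0,0],
    [0,0,0],
    [0,0,0],
    [0,0,0],
    [0,0,0],
    [0,0,0],
    [0,0,0],
    [0,0,0],
  ],
  fingers=[0,0,0,0,0,0,0,0],
)

```text
time_s: 6.45
position: [0.5419, 0.1661, 0.187]
eef_rot: [-3.14, -0.004, 3.087]
force: [-0.1, 0.9, -2.5]
finger_gap: 0.029
finger_force: 59.9
```

Emit:
drive_tool(
  slide=[
    [0.055,0.049,0],
    [0.055,0.049,0],
    [0.045,0.04,0],
    [0.022,0.019,0],
    [0,0,0],
    [0,0,0],
  ],
  delta_rot=[
    [0,0,0],
    [0,0,0],
    [0,0,0],
    [0,0,0],
    [0,0,0],
    [0,0,0],
  ],
  fingers=[0,0,0,0,0,0],
)

```text
time_s: 7.05
position: [0.4418, 0.2655, 0.1882]
eef_rot: [-3.14, -0.002, 3.09]
force: [0.8, 0.1, -2.8]
finger_gap: 0.0294
finger_force: 59.9
```

Emit:
drive_tool(
  slide=[
    [0,0,0.04],
    [0,0,0.06],
    [0,0,0.06],
    [0,0,0.02],
    [0,0,0.01],
    [0,0,0.005],
    [0,0,0],
    [0,0,0],
  ],
  delta_rot=[
    [0,0,0],
    [0,0,0],
    [0,0,0],
    [0,0,0],
    [0,0,0],
    [0,0,0],
    [0,0,0],
    [0,0,0],
  ],
  fingers=[0,0,0,0,0,0,0,0],
)

```text
time_s: 7.85
position: [0.4439, 0.2663, 0.0738]
eef_rot: [3.139, 0.002, 3.09]
force: [0.8, -0.1, -3.0]
finger_gap: 0.0286
finger_force: 59.9
```

Emit:
drive_tool(
  slide=[
    [0,0,0.003],
    [0,0,0.0015],
    [0,0,0],
  ],
  delta_rot=[
    [0,0,0],
    [0,0,0],
    [0,0,0],
  ],
  fingers=[0,0,0],
)

```text
time_s: 8.15
position: [0.4431, 0.2657, 0.07]
eef_rot: [3.141, 0.0, 3.089]
force: [-0.1, 0.2, -3.2]
finger_gap: 0.0292
finger_force: 59.9
```

Emit:
drive_tool(
  slide=[
    [0,0,0.0025],
    [0,0,0.0025],
    [0,0,0],
  ],
  delta_rot=[
    [0,0,0],
    [0,0,0],
    [0,0,0],
  ],
  fingers=[0,0,0],
)

```text
time_s: 8.45
position: [0.4429, 0.2655, 0.0665]
eef_rot: [-3.141, -0.0, 3.089]
force: [-0.7, -0.3, -3.3]
finger_gap: 0.0297
finger_force: 59.9
```

Emit:
drive_tool(
  slide=[
    [0,0,0.001],
    [0,0,0],
  ],
  delta_rot=[
    [0,0,0],
    [0,0,0],
  ],
  fingers=[0,0],
)

```text
time_s: 8.65
position: [0.4431, 0.2657, 0.0663]
eef_rot: [-3.142, 0.0, 3.089]
force: [-1.1, 0.2, -0.4]
finger_gap: 0.0291
finger_force: 60.2
```

Contact begins; release and rise.

Emit:
drive_tool(
  slide=[
    [0,0,0.0005],
    [0,0,0],
    [0,0,0],
    [0,0,0],
    [0,0,0],
    [0,0,-0.04],
    [0,0,-0.07],
    [0,0,-0.08],
  ],
  delta_rot=[
    [0,0,0],
    [0,0,0],
    [0,0,0],
    [0,0,0],
    [0,0,0],
    [0,0,0],
    [0,0,0],
    [0,0,0],
  ],
  fingers=[0.6,0.7,0.8,1,1,1,1,1],
)

```text
time_s: 9.45
position: [0.4424, 0.2649, 0.18]
eef_rot: [-3.139, -0.003, 3.089]
force: [1.7, 0.9, -0.1]
finger_gap: 0.0854
finger_force: 0.0
```

```bash
cat >> h.py <<'E'
def where(c,z0,z1,r=.06):
    for cam in("top","side"):
        p,d=arm.read_camera(cam);W=cloud(cam,d)
        m=(np.hypot(W[...,0]-c[0],W[...,1]-c[1])<r)&(W[...,2]>z0)&(W[...,2]<z1)
        print(cam,m.sum(),rect(W[m][:,:2]) if m.sum()>3 else "",np.median(W[m][:,2]) if m.sum() else "")
E
python3 - <<'E'
from h import *
where((.443,.266),.08,.1); where((.443,.266),.04,.06); print(arm.read_state()["position"])
E
```

```text
top 7 (array([457.1, 260.4]), array([ 0.3, 16.8]), 2.1) 0.09016126492166598
side 271 (array([442.7, 265.8]), array([33., 30.]), 85.9) 0.08986382829481387
top 350 (array([443.3, 264.9]), array([57.3, 58. ]), 87.1) 0.05092783648412241
side 609 (array([442.5, 266.4]), array([59.7, 57.7]), 86.7) 0.04988831341821276
[0.44331403 0.26605406 0.18113514]
```

Emit:
drive_tool(
  slide=[
    [-0.015,-0.035,0],
    [-0.028,-0.069,0],
    [-0.028,-0.069,0],
    [-0.028,-0.069,0],
    [-0.028,-0.069,0],
    [-0.028,-0.069,0],
    [-0.028,-0.069,0],
    [-0.028,-0.069,0],
  ],
  delta_rot=[
    [0,0,0],
    [0,0,0],
    [0,0,0],
    [0,0,0],
    [0,0,0],
    [0,0,0],
    [0,0,0],
    [0,0,0],
  ],
  fingers=[1,1,1,1,1,1,1,1],
)

```text
time_s: 10.45
position: [0.5526, -0.0532, 0.1779]
eef_rot: [-3.141, -0.004, 3.089]
force: [0.1, 1.1, -0.2]
finger_gap: 0.0855
finger_force: 0.0
```

Emit:
drive_tool(
  slide=[
    [-0.028,-0.069,0],
    [-0.028,-0.069,0],
    [-0.028,-0.069,0],
    [-0.028,-0.069,0],
    [-0.014,-0.035,0],
    [0,0,0],
    [0,0,0],
  ],
  delta_rot=[
    [0,0,0],
    [0,0,0],
    [0,0,0],
    [0,0,0],
    [0,0,0],
    [0,0,0],
    [0,0,0],
  ],
  fingers=[1,1,1,1,1,1,1],
)

```text
time_s: 11.15
position: [0.618, -0.2417, 0.1775]
eef_rot: [3.141, -0.004, 3.088]
force: [-0.9, 0.4, -0.4]
finger_gap: 0.0857
finger_force: 0.0
```

Emit:
drive_tool(
  slide=[
    [-0.018,-0.041,0],
    [0,0,0],
    [0,0,0.04],
    [0,0,0.05],
    [0,0,0],
    [0,0,0],
  ],
  delta_rot=[
    [0,0,0],
    [0,0,0],
    [0,0,0],
    [0,0,0],
    [0,0,0],
    [0,0,0],
  ],
  fingers=[1,1,1,1,1,1],
)

```text
time_s: 11.75
position: [0.6284, -0.2657, 0.1259]
eef_rot: [-3.141, -0.002, 3.091]
force: [-0.8, -0.1, 1.2]
finger_gap: 0.0854
finger_force: 0.0
```

Run:
```python
from h import *
p,d=arm.read_camera("side"); cv2.imwrite("pics/s2.png",cv2.resize(p[60:200,180:380,::-1],None,fx=3,fy=3))
print(arm.read_state()["position"])
```

```text
[ 0.62922709 -0.26613401  0.12719224]
```

View pics/s2.png

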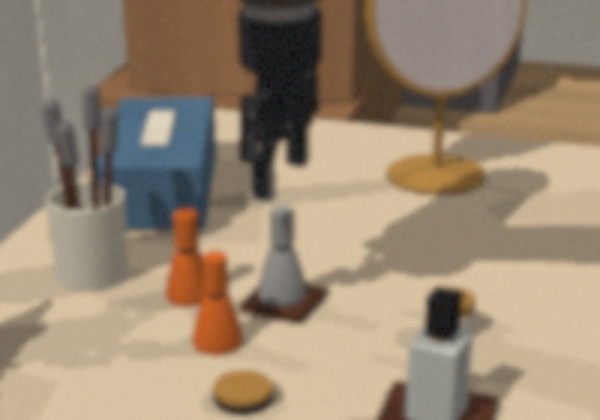

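The gripper is centred above the grey atomizer (crop head at 281,222), clear of the orange ones. Descending.

Emit:
drive_tool(
  slide=[
    [0.002,-0.001,0.03],
    [0,0,0.04],
    [0,0,0.015],
    [0,0,0],
    [0,0,0],
    [0,0,0],
    [0,0,0],
    [0,0,0],
  ],
  delta_rot=[
    [0,0,0],
    [0,0,0],
    [0,0,0],
    [0,0,0],
    [0,0,0],
    [0,0,0],
    [0,0,0],
    [0,0,0],
  ],
  fingers=[1,1,1,1,0.5,0,0,0],
)

```text
time_s: 12.6
position: [0.6277, -0.2674, 0.0757]
eef_rot: [-3.141, 0.001, 3.089]
force: [0.3, 0.4, -0.8]
finger_gap: 0.0284
finger_force: 0.0
```

Emit:
drive_tool(
  slide=[
    [0,0,0],
    [0,0,0],
    [0,0,0],
    [0,0,0],
  ],
  delta_rot=[
    [0,0,0],
    [0,0,0],
    [0,0,0],
    [0,0,0],
  ],
  fingers=[0,0,0,0],
)

```text
time_s: 13.0
position: [0.6277, -0.2674, 0.0757]
eef_rot: [-3.141, 0.001, 3.09]
force: [-0.6, 0.1, 3.8]
finger_gap: 0.0227
finger_force: 58.6
```

Emit:
drive_tool(
  slide=[
    [0,0,-0.01],
    [0,0,-0.05],
    [0,0,-0.07],
    [0,0,-0.05],
    [0.006,0.03,0],
    [0.006,0.06,0],
    [0.006,0.07,0],
    [0.006,0.07,0],
  ],
  delta_rot=[
    [0,0,0],
    [0,0,0],
    [0,0,0],
    [0,0,0],
    [0,0,0],
    [0,0,0],
    [0,0,0],
    [0,0,0],
  ],
  fingers=[0,0,0,0,0,0,0,0],
)

```text
time_s: 13.8
position: [0.6184, -0.1269, 0.1808]
eef_rot: [3.141, -0.004, 3.088]
force: [0.6, 0.8, -1.5]
finger_gap: 0.0232
finger_force: 59.1
```

Emit:
drive_tool(
  slide=[
    [0.006,0.07,0],
    [0.006,0.07,0],
    [0.006,0.07,0],
    [0.006,0.07,0],
    [0.007,0.06,0],
    [0.007,0.045,0],
    [0,0,0],
    [0,0,0],
  ],
  delta_rot=[
    [0,0,0],
    [0,0,0],
    [0,0,0],
    [0,0,0],
    [0,0,0],
    [0,0,0],
    [0,0,0],
    [0,0,0],
  ],
  fingers=[0,0,0,0,0,0,0,0],
)

```text
time_s: 14.6
position: [0.6081, 0.1039, 0.1813]
eef_rot: [-3.141, -0.003, 3.091]
force: [0.3, -0.8, -2.2]
finger_gap: 0.0223
finger_force: 59.3
```

Emit:
drive_tool(
  slide=[
    [-0.002,0,0.03],
    [0,0,0.06],
    [0,0,0.05],
    [0,0,0.02],
    [0,0,0.006],
    [0,0,0],
    [0,0,0],
  ],
  delta_rot=[
    [0,0,0],
    [0,0,0],
    [0,0,0],
    [0,0,0],
    [0,0,0],
    [0,0,0],
    [0,0,0],
  ],
  fingers=[0,0,0,0,0,0,0],
)

```text
time_s: 15.3
position: [0.6118, 0.1032, 0.085]
eef_rot: [3.141, 0.003, 3.089]
force: [0.1, 0.2, -2.0]
finger_gap: 0.0226
finger_force: 59.3
```

Emit:
drive_tool(
  slide=[
    [0,0,0.0015],
    [0,0,0.001],
    [0,0,0],
  ],
  delta_rot=[
    [0,0,0],
    [0,0,0],
    [0,0,0],
  ],
  fingers=[0,0,0],
)

```text
time_s: 15.6
position: [0.6108, 0.1032, 0.0824]
eef_rot: [3.141, 0.001, 3.089]
force: [-0.7, 0.4, -3.1]
finger_gap: 0.0224
finger_force: 59.3
```

Emit:
drive_tool(
  slide=[
    [0,0,0.004],
    [0,0,0.004],
    [0,0,0.002],
    [0,0,0],
  ],
  delta_rot=[
    [0,0,0],
    [0,0,0],
    [0,0,0],
    [0,0,0],
  ],
  fingers=[0,0,0,0],
)

```text
time_s: 16.0
position: [0.6106, 0.1031, 0.0757]
eef_rot: [-3.141, -0.0, 3.089]
force: [0.4, -0.5, -2.0]
finger_gap: 0.0224
finger_force: 59.4
```

Emit:
drive_tool(
  slide=[
    [0,0,0.001],
    [0,0,0],
  ],
  delta_rot=[
    [0,0,0],
    [0,0,0],
  ],
  fingers=[0,0],
)

```text
time_s: 16.2
position: [0.6108, 0.1031, 0.0757]
eef_rot: [-3.142, 0.0, 3.09]
force: [-0.9, 0.6, 1.6]
finger_gap: 0.0224
finger_force: 59.5
```

Emit:
drive_tool(
  slide=[
    [0,0,0],
    [0,0,0],
    [0,0,0],
    [0,0,0],
    [0,0,-0.03],
    [0,0,-0.07],
    [0,0,-0.08],
    [0,0,-0.02],
  ],
  delta_rot=[
    [0,0,0],
    [0,0,0],
    [0,0,0],
    [0,0,0],
    [0,0,0],
    [0,0,0],
    [0,0,0],
    [0,0,0],
  ],
  fingers=[0.6,0.8,1,1,1,1,1,1],
)

```text
time_s: 17.0
position: [0.6137, 0.1038, 0.2018]
eef_rot: [3.138, 0.011, 3.09]
force: [0.1, 0.6, 0.5]
finger_gap: 0.0855
finger_force: 0.0
```

Run:
```python
from h import *
where((.61,.104),.085,.11); where((.61,.104),.02,.06); print(arm.read_state()["position"])
```

```text
top 104 (array([609.9, 102.5]), array([22.1, 22. ]), 86.3) 0.10182248913358427
side 109 (array([610. , 104.4]), array([24. , 22.8]), 2.3) 0.09921927680371911
top 191 (array([606.4, 101.1]), array([38.2, 46.2]), 22.6) 0.04054138092724169
side 313 (array([604.7, 112.3]), array([44.3, 26.5]), 28.3) 0.03831735305709494
[0.60992806 0.10300489 0.19426251]
```

Emit:
drive_tool(
  slide=[
    [0.025,-0.032,0],
    [0.05,-0.063,0],
    [0.05,-0.063,0],
    [0.05,-0.063,0],
    [0.05,-0.063,0],
    [0.048,-0.063,0],
    [0,0,0],
    [0,0,0],
  ],
  delta_rot=[
    [0,0,0],
    [0,0,0],
    [0,0,0],
    [0,0,0],
    [0,0,0],
    [0,0,0],
    [0,0,0.0167],
    [0,0,0],
  ],
  fingers=[1,1,1,1,1,1,1,1],
)

```text
time_s: 18.0
position: [0.4345, -0.0972, 0.1938]
eef_rot: [-3.141, -0.003, 2.982]
force: [1.2, 0.1, -0.6]
finger_gap: 0.0857
finger_force: 0.0
```

Emit:
drive_tool(
  slide=[
    [0,0,0],
  ],
  delta_rot=[
    [0,0,0],
  ],
  fingers=[1],
)

```text
time_s: 18.1
position: [0.436, -0.0962, 0.1942]
eef_rot: [-3.141, -0.002, 2.986]
force: [0.1, -0.0, 0.1]
finger_gap: 0.0852
finger_force: 0.0
```

Centred. Down 95 mm (0.158) to z 0.099 and grip.

Emit:
drive_tool(
  slide=[
    [0,0,0.05],
    [0,0,0.06],
    [0,0,0.04],
    [0,0,0.008],
    [0,0,0],
    [0,0,0],
    [0,0,0],
    [0,0,0],
  ],
  delta_rot=[
    [0,0,0],
    [0,0,0],
    [0,0,0],
    [0,0,0],
    [0,0,0],
    [0,0,0],
    [0,0,0],
    [0,0,0],
  ],
  fingers=[1,1,1,1,1,0.5,0.3,0],
)

```text
time_s: 18.9
position: [0.437, -0.0961, 0.1015]
eef_rot: [3.141, 0.002, 2.985]
force: [-0.2, -0.3, -0.5]
finger_gap: 0.0437
finger_force: 0.0
```

Emit:
drive_tool(
  slide=[
    [0,0,0],
    [0,0,0],
    [0,0,0],
    [0,0,0],
    [0,0,0],
  ],
  delta_rot=[
    [0,0,0],
    [0,0,0],
    [0,0,0],
    [0,0,0],
    [0,0,0],
  ],
  fingers=[0,0,0,0,0],
)

```text
time_s: 19.4
position: [0.4366, -0.0965, 0.1011]
eef_rot: [-3.141, 0.001, 2.985]
force: [-0.6, -0.7, 5.4]
finger_gap: 0.0233
finger_force: 59.3
```

Emit:
drive_tool(
  slide=[
    [0,0,-0.01],
    [0,0,-0.04],
    [0,0,-0.07],
    [0,0,-0.06],
    [0,0,-0.02],
    [-0.027,-0.018,0],
    [-0.05,-0.032,0],
    [-0.06,-0.038,0],
  ],
  delta_rot=[
    [0,0,0],
    [0,0,0],
    [0,0,0],
    [0,0,0],
    [0,0,0],
    [0,0,0],
    [0,0,0],
    [0,0,0],
  ],
  fingers=[0,0,0,0,0,0,0,0],
)

```text
time_s: 20.2
position: [0.5089, -0.1612, 0.2204]
eef_rot: [3.14, -0.001, 2.986]
force: [0.9, -0.1, -1.2]
finger_gap: 0.0231
finger_force: 59.1
```

Emit:
drive_tool(
  slide=[
    [-0.06,-0.038,0],
    [-0.06,-0.038,0],
    [-0.06,-0.038,0],
    [-0.04,-0.028,0],
    [0,0,0],
    [0,0,0],
    [0,0,0],
  ],
  delta_rot=[
    [0,0,0],
    [0,0,0],
    [0,0,0],
    [0,0,0],
    [0,0,0],
    [0,0,0],
    [0,0,0],
  ],
  fingers=[0,0,0,0,0,0,0],
)

```text
time_s: 20.9
position: [0.6253, -0.2653, 0.2199]
eef_rot: [3.141, -0.002, 2.985]
force: [-0.6, 1.1, -2.3]
finger_gap: 0.0229
finger_force: 59.4
```

Emit:
drive_tool(
  slide=[
    [-0.002,-0.001,0.04],
    [0,0,0.06],
    [0,0,0.05],
    [0,0,0.025],
    [0,0,0.012],
    [0,0,0.004],
    [0,0,0],
    [0,0,0],
  ],
  delta_rot=[
    [0,0,0],
    [0,0,0],
    [0,0,0],
    [0,0,0],
    [0,0,0],
    [0,0,0],
    [0,0,0],
    [0,0,0],
  ],
  fingers=[0,0,0,0,0,0,0,0],
)

```text
time_s: 21.7
position: [0.6282, -0.2671, 0.1076]
eef_rot: [-3.141, 0.003, 2.985]
force: [-1.0, 0.0, -0.9]
finger_gap: 0.023
finger_force: 59.3
```

Emit:
drive_tool(
  slide=[
    [0,0,0.001],
    [0,0,0],
  ],
  delta_rot=[
    [0,0,0],
    [0,0,0],
  ],
  fingers=[0,0],
)

```text
time_s: 21.9
position: [0.6276, -0.267, 0.106]
eef_rot: [-3.142, 0.001, 2.984]
force: [-0.1, -0.3, -2.8]
finger_gap: 0.023
finger_force: 59.3
```

Emit:
drive_tool(
  slide=[
    [0.001,0.001,0.003],
    [0,0,0.003],
    [0,0,0.001],
    [0,0,0],
  ],
  delta_rot=[
    [0,0,0],
    [0,0,0],
    [0,0,0],
    [0,0,0],
  ],
  fingers=[0,0,0,0],
)

```text
time_s: 22.3
position: [0.6268, -0.2662, 0.1013]
eef_rot: [-3.141, -0.0, 2.985]
force: [-0.3, 0.3, -0.4]
finger_gap: 0.0233
finger_force: 59.6
```

Emit:
drive_tool(
  slide=[
    [0,0,0.001],
    [0,0,0],
  ],
  delta_rot=[
    [0,0,0],
    [0,0,0],
  ],
  fingers=[0,0],
)

```text
time_s: 22.5
position: [0.6269, -0.2663, 0.1012]
eef_rot: [-3.141, 0.0, 2.985]
force: [-1.9, 0.2, 3.6]
finger_gap: 0.0233
finger_force: 60.2
```

Emit:
drive_tool(
  slide=[
    [0,0,0],
    [0,0,0],
    [0,0,0],
    [0,0,0],
    [0,0,-0.03],
    [0,0,-0.07],
    [0,0,-0.06],
    [0,0,-0.01],
  ],
  delta_rot=[
    [0,0,0],
    [0,0,0],
    [0,0,0],
    [0,0,0],
    [0,0,0],
    [0,0,0],
    [0,0,0],
    [0,0,0],
  ],
  fingers=[0.6,0.8,1,1,1,1,1,1],
)

```text
time_s: 23.3
position: [0.6294, -0.2672, 0.2086]
eef_rot: [-3.14, 0.011, 2.985]
force: [0.7, 0.5, 0.9]
finger_gap: 0.0853
finger_force: 0.0
```

Run:
```python
from h import *
where((.626,-.266),.115,.135,.04); where((.626,-.266),.07,.09,.04); print(arm.read_state()["position"])
```

```text
top 0  
side 54 (array([ 623. , -263.9]), array([26.3, 24.2]), 78.4) 0.122248173252718
top 0  
side 136 (array([ 624.7, -264.4]), array([41.6, 45.1]), 85.0) 0.08114882589673422
[ 0.62606501 -0.26587523  0.20105704]
```

Emit:
drive_tool(
  slide=[
    [0.017,0.032,0],
    [0.035,0.066,0],
    [0.035,0.066,0],
    [0.035,0.066,0],
    [0.035,0.066,0],
    [0.035,0.066,0],
    [0.035,0.066,0],
    [0.035,0.066,0],
  ],
  delta_rot=[
    [0,0,0],
    [0,0,0],
    [0,0,0],
    [0,0,0],
    [0,0,0],
    [0,0,0],
    [0,0,0],
    [0,0,0],
  ],
  fingers=[1,1,1,1,1,1,1,1],
)

```text
time_s: 24.3
position: [0.5161, 0.0524, 0.2006]
eef_rot: [-3.14, -0.003, 2.984]
force: [0.3, 0.7, -0.1]
finger_gap: 0.0855
finger_force: 0.0
```

Emit:
drive_tool(
  slide=[
    [0.035,0.066,0],
    [0.035,0.066,0],
    [0.035,0.066,0],
    [0.035,0.066,0],
    [0.037,0.069,0],
    [0,0,0],
    [0,0,0],
    [0,0,0],
  ],
  delta_rot=[
    [0,0,0],
    [0,0,0],
    [0,0,0],
    [0,0,0],
    [0,0,0],
    [0,0,-0.0167],
    [0,0,0],
    [0,0,0],
  ],
  fingers=[1,1,1,1,1,1,1,1],
)

```text
time_s: 25.1
position: [0.4438, 0.2644, 0.2011]
eef_rot: [-3.139, -0.002, 3.087]
force: [-0.2, -0.2, -0.6]
finger_gap: 0.0853
finger_force: 0.0
```

Emit:
drive_tool(
  slide=[
    [0,0.001,0.05],
    [0,0,0.07],
    [0,0,0.07],
    [0,0,0.025],
    [0,0,0.007],
    [0,0,0],
    [0,0,0],
    [0,0,0],
  ],
  delta_rot=[
    [0,0,0],
    [0,0,0],
    [0,0,0],
    [0,0,0],
    [0,0,0],
    [0,0,0],
    [0,0,0],
    [0,0,0],
  ],
  fingers=[1,1,1,1,1,1,0.5,0.3],
)

```text
time_s: 25.9
position: [0.4451, 0.2662, 0.0706]
eef_rot: [3.139, 0.002, 3.089]
force: [-0.3, 0.4, 0.5]
finger_gap: 0.0586
finger_force: 0.0
```

Emit:
drive_tool(
  slide=[
    [0,0,0],
    [0,0,0],
    [0,0,0],
    [0,0,0],
    [0,0,0],
  ],
  delta_rot=[
    [0,0,0],
    [0,0,0],
    [0,0,0],
    [0,0,0],
    [0,0,0],
  ],
  fingers=[0,0,0,0,0],
)

```text
time_s: 26.4
position: [0.4446, 0.2659, 0.0701]
eef_rot: [3.141, 0.001, 3.09]
force: [-1.3, -0.8, 5.8]
finger_gap: 0.0291
finger_force: 60.0
```

Emit:
drive_tool(
  slide=[
    [0,0,-0.01],
    [0,0,-0.05],
    [0,0,-0.07],
    [0,0,-0.06],
    [0,0,-0.01],
    [-0.001,-0.03,0],
    [-0.002,-0.06,0],
    [-0.002,-0.07,0],
  ],
  delta_rot=[
    [0,0,0],
    [0,0,0],
    [0,0,0],
    [0,0,0],
    [0,0,0],
    [0,0,0],
    [0,0,0],
    [0,0,0],
  ],
  fingers=[0,0,0,0,0,0,0,0],
)

```text
time_s: 27.2
position: [0.4407, 0.168, 0.187]
eef_rot: [-3.139, -0.004, 3.091]
force: [0.6, -0.7, -3.3]
finger_gap: 0.0287
finger_force: 60.2
```

Emit:
drive_tool(
  slide=[
    [-0.002,-0.07,0],
    [-0.002,-0.07,0],
    [-0.002,-0.07,0],
    [-0.002,-0.07,0],
    [-0.002,-0.07,0],
    [-0.002,-0.06,0],
    [-0.002,-0.033,0],
    [0,0,0],
  ],
  delta_rot=[
    [0,0,0],
    [0,0,0],
    [0,0,0],
    [0,0,0],
    [0,0,0],
    [0,0,0],
    [0,0,0],
    [0,0,0],
  ],
  fingers=[0,0,0,0,0,0,0,0],
)

```text
time_s: 28.0
position: [0.4344, -0.0985, 0.1871]
eef_rot: [-3.141, -0.005, 3.085]
force: [-0.5, -0.1, -2.8]
finger_gap: 0.0293
finger_force: 60.5
```

Emit:
drive_tool(
  slide=[
    [0,0,0],
    [0,0,0],
  ],
  delta_rot=[
    [0,0,0],
    [0,0,0],
  ],
  fingers=[0,0],
)

```text
time_s: 28.2
position: [0.4361, -0.0957, 0.1884]
eef_rot: [3.141, -0.002, 3.09]
force: [-0.5, 0.4, -3.4]
finger_gap: 0.0289
finger_force: 60.5
```

Emit:
drive_tool(
  slide=[
    [0,0,0.03],
    [0,0,0.06],
    [0,0,0.06],
    [0,0,0.02],
    [0,0,0.01],
    [0,0,0.003],
    [0,0,0],
    [0,0,0],
  ],
  delta_rot=[
    [0,0,0],
    [0,0,0],
    [0,0,0],
    [0,0,0],
    [0,0,0],
    [0,0,0],
    [0,0,0],
    [0,0,0],
  ],
  fingers=[0,0,0,0,0,0,0,0],
)

```text
time_s: 29.0
position: [0.4377, -0.0959, 0.0804]
eef_rot: [3.141, 0.002, 3.09]
force: [0.0, 0.3, -2.3]
finger_gap: 0.0292
finger_force: 60.3
```

Emit:
drive_tool(
  slide=[
    [0,0,0.001],
    [0,0,0],
    [0,0,0],
  ],
  delta_rot=[
    [0,0,0],
    [0,0,0],
    [0,0,0],
  ],
  fingers=[0,0,0],
)

```text
time_s: 29.3
position: [0.4369, -0.0962, 0.0791]
eef_rot: [3.141, 0.001, 3.089]
force: [-0.5, -0.0, -2.4]
finger_gap: 0.0292
finger_force: 60.3
```

Emit:
drive_tool(
  slide=[
    [0,0,0.003],
    [0,0,0.003],
    [0,0,0.002],
    [0,0,0],
  ],
  delta_rot=[
    [0,0,0],
    [0,0,0],
    [0,0,0],
    [0,0,0],
  ],
  fingers=[0,0,0,0],
)

```text
time_s: 29.7
position: [0.4367, -0.0963, 0.0742]
eef_rot: [-3.141, -0.0, 3.09]
force: [-0.8, -0.5, 0.5]
finger_gap: 0.0295
finger_force: 60.9
```

Emit:
drive_tool(
  slide=[
    [0,0,0.001],
    [0,0,0],
  ],
  delta_rot=[
    [0,0,0],
    [0,0,0],
  ],
  fingers=[0,0],
)

```text
time_s: 29.9
position: [0.4368, -0.0963, 0.0741]
eef_rot: [-3.141, -0.0, 3.09]
force: [-3.1, -0.4, 5.1]
finger_gap: 0.029
finger_force: 61.6
```

Contact; release, rise, and back off to clear the view.

Emit:
drive_tool(
  slide=[
    [0,0,0],
    [0,0,0],
    [0,0,0],
    [0,0,0],
    [0,0,-0.03],
    [0,0,-0.07],
    [0,0,-0.08],
    [0,0,-0.03],
  ],
  delta_rot=[
    [0,0,0],
    [0,0,0],
    [0,0,0],
    [0,0,0],
    [0,0,0],
    [0,0,0],
    [0,0,0],
    [0,0,0],
  ],
  fingers=[0.6,0.8,1,1,1,1,1,1],
)

```text
time_s: 30.7
position: [0.4391, -0.0962, 0.204]
eef_rot: [3.141, 0.008, 3.09]
force: [0.5, 0.1, -1.4]
finger_gap: 0.0855
finger_force: 0.0
```

Emit:
drive_tool(
  slide=[
    [0.03,0.06,0],
    [0.03,0.06,0],
    [0.03,0.06,0],
    [0,0.06,0],
    [0,0.06,0],
    [0,0.06,0],
    [0,0.06,0],
    [0,0,0],
  ],
  delta_rot=[
    [0,0,0],
    [0,0,0],
    [0,0,0],
    [0,0,0],
    [0,0,0],
    [0,0,0],
    [0,0,0],
    [0,0,0],
  ],
  fingers=[1,1,1,1,1,1,1,1],
)

```text
time_s: 31.5
position: [0.3968, 0.1617, 0.1996]
eef_rot: [3.141, 0.001, 3.094]
force: [0.1, 0.1, 0.2]
finger_gap: 0.0857
finger_force: 0.0
```

Run:
```python
from h import *
for c,z0,z1 in(((.4355,-.0957),.085,.105),((.4355,-.0957),.045,.065),((.6255,-.266),.115,.135),((.6255,-.266),.07,.095),((.61,.104),.093,.11)): print(c); where(c,z0,z1,.045)
p,_=arm.read_camera("top"); cv2.imwrite("pics/t3.png",p[:,:,::-1])
```

```text
(0.4355, -0.0957)
top 206 (array([436.3, -96. ]), array([29.7, 29.8]), 88.7) 0.09462971354571004
side 10 (array([427.2, -81.1]), array([ 2.8, 12. ]), 67.5) 0.08811407851128361
(0.4355, -0.0957)
top 448 (array([436.1, -96.2]), array([58.1, 57.8]), 87.0) 0.054651548884071866
side 153 (array([419.6, -92.8]), array([56. , 27.2]), 86.1) 0.05355093746573447
(0.6255, -0.266)
top 142 (array([ 625.5, -265.5]), array([24.8, 23.3]), 80.0) 0.12489180340182027
side 53 (array([ 624. , -263.7]), array([26.7, 21.8]), 70.5) 0.12219657992684918
(0.6255, -0.266)
top 226 (array([ 625.4, -265.6]), array([42.1, 41.5]), 81.5) 0.08399189166103821
side 154 (array([ 624.4, -265.3]), array([48.8, 42.4]), 79.7) 0.0822203700209756
(0.61, 0.104)
top 99 (array([610. , 102.4]), array([22.1, 21.8]), 2.6) 0.10210024531864259
side 82 (array([609.6, 103.6]), array([21.8, 24.1]), 36.3) 0.10023891151988326
```

View pics/t3.png

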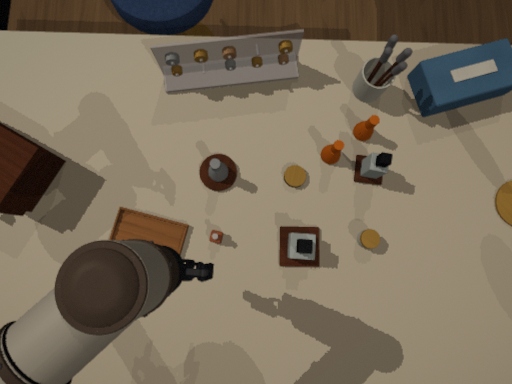

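All three stand centred within about 2 mm: atomizer on the round coaster (217,172), broad flask on the large (299,246), tall flask on the small (371,167). The bystanders are unmoved.

```bash
python3 -c "from workcell import arm; print(arm.finish_job())"
```

```text
the job is handed in; nothing more can be done
None
```

I handed the job in after about 32 s of robot time, with each perfume upright and released within about 2 mm of its own coaster's centre by the camera check and the bystanders not visibly moved; the judge gave no verdict.

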